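# Brace the square jar in its block, unscrew the cap and hold it over the mouth

### The arm

A 6-joint arm with a two-finger parallel gripper is mounted at the origin on the work surface. World frame = base frame: x ahead of the robot, y to its left, z up, the work surface at z = 0. Lengths are in m, angles in degrees, forces in N, time in s.
With the tool pointing down it reaches from about 0.425 to 0.925 m from the base axis. Payload 12.5 kg.
Tool frame: the origin (TCP) lies midway between the tips of the shut fingers; the grasp point (between the pads) lies 19 mm behind it; z points along the fingers, y is the direction in which the jaws open and shut (so a half turn about z gives the same grasp; the last joint's range is limited). The gripper opens to 85 mm and grips with 20 to 120 N. Pads are 22 mm wide; open, the fingers measure 114 mm over their backs; the gripper's body (76 mm by 85 mm) begins 54 mm behind the grasp point. The pads swing forward as they close: fully open they stand 13 mm farther back than shut.
Start: joints at [62.361, 28.126, 89.318, -0, 62.55, -6.05], TCP at [0.23, 0.581, 0.231] pointing down, gripper open.
Joint ranges: [-177.58, 177.58], [-47.91, 125.51], [2.72, 160], [-65.01, 245.01], [3.68, 167.84], [-153.87, 153.87]. Speed limits (degrees/s): [127.2, 127.2, 159.86, 180, 180, 180].

### API

Orientations are given as [roll, pitch, yaw] about the fixed x, y, z axes, in that order (R = Rz(yaw) Ry(pitch) Rx(roll)).
In Python, from station import arm gives the robot as it stands. The module is installed in compiled form; this text tells all that it offers.
- The arm moves only by the tool play_rows, never from a script. Its arguments are lists of equal length, an entry for each row: "slide": the shift along the tool's x, y, z in mm, a list of three; "spin": the turn about the tool's z in rad. A call has 1 to 12 rows; each row is the pose to reach, as a shift and turn from the pose commanded when the call began, along the tool's axes at that moment; what a row does not reach only later rows make up. A row lasts 1/10 s, in which the tool goes at most 50 mm and 8.59 degrees, less where a joint would pass 70% of its speed; a pose out of reach is approached as far as the arm can. A call with a gripper value outside its range is refused whole. "jaw" is the finger opening in mm, from 0 to 85.4, set as the call begins (left out, the last holds). The fingers move at their own pace and stop on an object; "grip_force" is the grip in N (left out, the last holds). Time passes only in rows, so rows that repeat a pose let the fingers close. It gives the time, the measured TCP pose, the force and the opening at its end, in the units of the state.
- arm.get_obs(): the state, without advancing time (a new reading comes with each control period).
- arm.grab_frame(name): name is "side" or "top"; returns the picture (384x512x3 uint8, red, green, blue); there is no depth.
- arm.camera_params(name): a dict with "K" (3x3 intrinsics, pixels), "k1" (the pictures are not rectified: a ray, as slopes to the right and down, at radius r is drawn at 1 + k1 r^2 times it, then the intrinsics apply), "world_from_camera" (4x4, takes a point from camera to world coordinates). Camera axes: x right, y down, z forward; pixel columns grow to the right and rows downward; lengths in m; the calibration is good to about 2 mm. A picture is of the moment at which its call begins. camera_params takes no time and is no camera call.
- arm.close_job(): hands the job in, once; it reports no verdict.
The state is a dict: "t": time; "joints": joint angles; "qvel": joint speeds; "joint_efforts": joint torques, N m; "eef_pos": TCP position; "eef_rot": TCP orientation; "wrist_force": force on the tool from outside, world axes, zero at the start; "wrist_torque": the same for the moment, N m; "grip_width": opening from 0.0 (shut) to 1.0 (fully open).
Only numpy, scipy, OpenCV 4.12 (cv2) and the standard library are available. Lean on these libraries where they do the work, as an engineer would, in place of code of your own. Each camera call takes 0.05 s, during which the arm holds its last target. There are 200 camera calls.

### The job

The twist-off steel cap on the square glass jar is so tight that the jar just spins along with it. Set the jar, cap still on and kept upright, fully down into the square seat of the wooden jar block so that it cannot turn, unscrew the cap anticlockwise as far as it takes to come free and lift it off. Finish still holding the cap in the gripper, level and centred just above the open mouth - a finger's breadth or two clear of the rim, never carried away from the jar - with the jar still fully in its seat and the other things on the bench left where they are.

Things in the scene. Friction and masses are not known exactly. Their poses are not given: they have to be found in the camera images.
- jar: Loose clear glass jar, about 0.35 kg: square body 62 x 62 mm, 60 high, sides along its own x and y; sloping shoulder from 60 to 70 mm; round neck 38 mm in diameter up to the rim at 92 mm. Origin: centre of the underside; z up. It can be carried by its closed cap. Free on the bench it spins along with the cap. Jar and block start on opposite sides (left, right) of the bench's middle, either way round.
- cap: Round knurled steel cap on the jar, 56 mm outside diameter, 22 mm high, 0.04 kg; grip it across any diameter. Origin: centre of its underside (lower edge of the skirt), 74 mm above the jar's underside when closed and 14 mm above the top of the jar's square body; top at 96 mm; z up. After 18 mm of lift its lower edge passes the rim.
- cap_top (a point): Centre of the cap's top, 22 mm above its origin. Stiff to turn all the way (up to about 0.9 N m), stays where left. Anticlockwise from above opens it: relative to the jar, three inner lugs come free of the neck's lips after 55 to 60 degrees (the cap may spring up 2 mm); it lifts straight off anywhere from 60 to 100 degrees and meets a stop at 105. The jar itself first turns up to 4 degrees in the seat.
- jar_mouth (a point): centre of the jar's rim, 92 mm above its underside
- block: Wooden jar block screwed to the bench, 112 x 112 mm, 34 high, with a square seat in its top, 66 x 66 mm, 26 deep, with 4 mm chamfered edges; the seat's sides are along the block's own x and y. Origin: centre of the underside, on the bench; z up. The jar fits in any of four quarter turns with 2 mm play per side.
- seat (a point): centre of the floor of the block's seat, 8 mm above the bench, axes as the block's; the jar's underside rests here
- green_pot: green glazed ceramic plant pot, 140 mm across the rim, 130 high, loose, at the far side; origin centre of underside
- small_pot: small terracotta pot, 80 mm rim, 75 high, loose, standing; origin centre of underside
- trowel: transplanting trowel with turned wooden handle and steel blade, lying flat, 275 mm long, 46 wide, about 28 high, handle towards its own -x, blade towards +x; it lies between the jar and the block
- rake: steel hand rake, lying, 265 mm long, 85 wide, 28 high, tines at its own +x end
- sprayer: white plastic trigger sprayer, 84 mm across, 215 high, upright; origin centre of underside
- clip_jar: small round glass jar with a clipped-down hinged glass lid, 64 mm across, 75 high; origin centre of underside
Things that resemble listed ones, but are neither listed nor needed, are in the scene too. There is more than one size of the cap; the job needs the middle-sized.

How it is judged:
By the outcome, as a careful person would: the job done as asked, in the order asked, and still so for the second after the job is handed in, while the arm keeps its last pose, push and grip.
It also fails if it takes over 42 s, if anything falls off the work surface, if the arm or the gripper's body presses on something with over 40 N, if the wrist force passes 120 N, or if a joint passes its speed limit or range.

## Working session

There is one attempt and no reset: what is moved stays moved. The work goes in short steps, Python scripts to look and compute and a tool call to move; the robot and the scene stay as the last step left them, time stands still between calls to the robot, and variables do not carry over. Pictures are saved under pics/ and viewed, about 8 in all and at most 12, crops included, and the job is handed in when it is done.

Besides the shell and the picture viewer there is one more tool, called after "Request:" as name(argument=value, ...), one argument or row to a line, values as JSON. play_rows: Moves the arm, as the interface text tells. Its arguments: {"type":"object","properties":{"slide":{"type":"array","items":{"type":"array","items":{"type":"number"}}},"spin":{"type":"array","items":{"type":"number"}},"jaw":{"type":"number"},"grip_force":{"type":"number"}},"required":["slide","spin"]}

```bash
mkdir -p pics; cat > h.py <<'E'
import numpy as np, cv2
from station import arm
def P(n):
    c=arm.camera_params(n); return np.array(c["K"]),c["k1"],np.array(c["world_from_camera"])
def ray(n,u,v):
    K,k,T=P(n); d=cv2.undistortPoints(np.array([[[u,v]]],float),K,np.zeros(4))[0,0]
    s=d.copy()
    for _ in range(30): s=d/(1+k*(s@s))
    r=T[:3,:3]@np.array([s[0],s[1],1]); return T[:3,3],r
def onz(n,u,v,z):
    o,r=ray(n,u,v); return o+r*(z-o[2])/r[2]
def proj(n,p):
    K,k,T=P(n); q=T[:3,:3].T@(np.array(p,float)-T[:3,3]); s=q[:2]/q[2]; s=s*(1+k*(s@s)); return K[:2,:2]@s+K[:2,2]
def snap(n,f=None):
    im=cv2.cvtColor(arm.grab_frame(n),cv2.COLOR_RGB2BGR)
    if f: cv2.imwrite(f"pics/{f}.png",im)
    return im
E
python3 - <<'E'
from h import *
a=snap("top","top0");b=snap("side","side0")
for n in("top","side"):
    K,k,T=P(n);print(n,K.round(1).tolist(),k,T.round(3).tolist())
o=arm.get_obs();print(o)
E
```

```text
top [[382.1, 0.0, 253.8], [0.0, 382.1, 195.2], [0.0, 0.0, 1.0]] 0.006450381567456493 [[-0.011, -0.998, 0.068, 0.523], [-1.0, 0.012, 0.016, -0.02], [-0.017, -0.068, -0.998, 1.296], [0.0, 0.0, 0.0, 1.0]]
side [[479.2, 0.0, 257.1], [0.0, 479.2, 189.7], [0.0, 0.0, 1.0]] -0.1753889406583828 [[-1.0, 0.003, 0.014, 0.585], [-0.007, 0.736, -0.677, 0.869], [-0.012, -0.677, -0.736, 1.069], [0.0, 0.0, 0.0, 1.0]]
{'t': 0.1, 'joints': array([ 6.23582987e+01,  2.81605097e+01,  8.93467527e+01, -1.89851103e-03,
        6.25482951e+01, -6.05369868e+00]), 'qvel': array([-0.08099524, -0.13412983, -0.08319709,  0.08074049, -0.04211843,
        0.03580889]), 'joint_efforts': array([ 2.38822380e-03, -6.19440436e+01, -2.62020224e+01, -8.65189077e-05,
        2.94591722e-03,  1.08574773e-05]), 'eef_pos': array([0.22988384, 0.58097659, 0.23078745]), 'eef_rot': array([-1.79944575e+02, -4.18462687e-03,  1.58412871e+02]), 'wrist_force': array([-0.25958807, -0.29073718,  0.51350322]), 'wrist_torque': array([-0.03267321,  0.01148388, -0.03788102]), 'grip_width': 0.999189992087807}
```

View pics/top0.png

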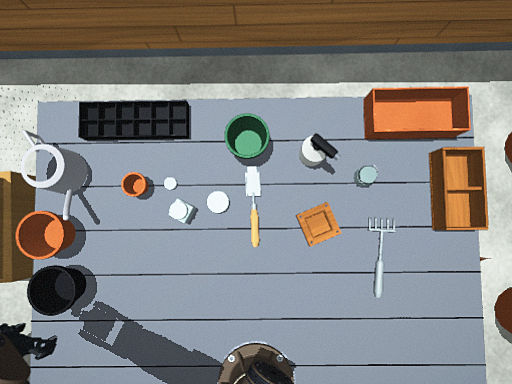

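View pics/side0.png

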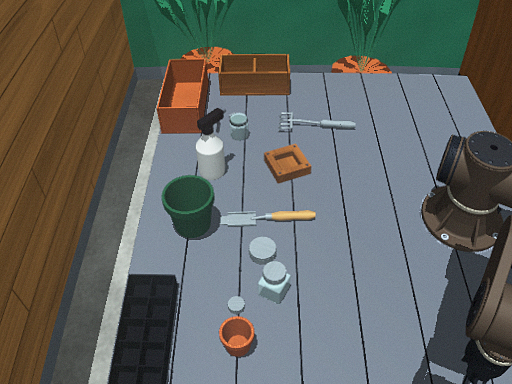

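The top view shows the jar at about (181,210), the block at (319,224), the trowel between them at (254,205), and two loose caps at (218,202) and (170,183). The side view shows the jar at (274,282) and the block at (288,163). I'll enlarge all four regions.

```bash
python3 - <<'E'
from h import *
t=cv2.imread("pics/top0.png");s=cv2.imread("pics/side0.png")
def c(im,u,v,w,h,f):return cv2.resize(im[v-h:v+h,u-w:u+w],None,fx=f,fy=f,interpolation=cv2.INTER_CUBIC)
# tiles 400x300: 50x37.5 ->f=8 : 48x36
A=np.vstack([np.hstack([c(t,182,210,25,18,8),c(t,319,224,25,25,8)[40:328]]),np.hstack([c(s,274,282,25,25,8)[8:],c(s,288,163,25,25,8)[8:]])])[:600]
print(A.shape);cv2.imwrite("pics/crop1.png",A)
E
```

```text
(600, 800, 3)
```

View pics/crop1.png

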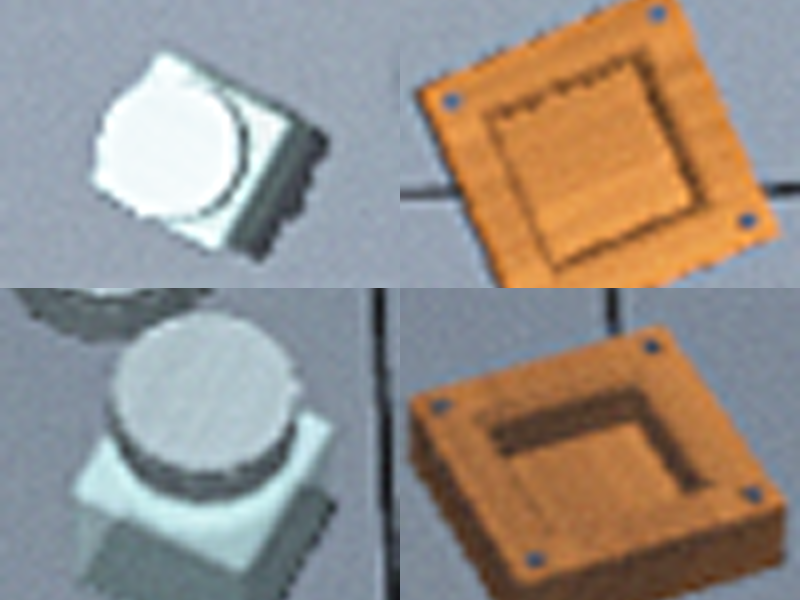

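```bash
cat >> h.py <<'E'
def sq(n,pts,z):
    p=np.array([onz(n,*q,z)[:2] for q in pts])
    return p
def capc(im,n,u,v,r=14,z=.096,thr=225):
    m=np.zeros(im.shape[:2],np.uint8); g=im.min(2)
    m[v-r:v+r,u-r:u+r]=(g[v-r:v+r,u-r:u+r]>thr)*255
    c=max(cv2.findContours(m,0,1)[0],key=cv2.contourArea)
    e=cv2.fitEllipse(c); return e,onz(n,*e[0],z)
E
python3 - <<'E'
from h import *
t=cv2.imread("pics/top0.png");s=cv2.imread("pics/side0.png")
print("cap min",t[205:216,165:200].min(2)[::2])
for th in(215,230,240): print(capc(t,"top",180,210,thr=th))
J=[(157+x/8-.4,192+y/8-.4) for x,y in[(165,52),(297,125),(222,250),(95,185)]]
p=sq("top",J,.06);print("jar top",p.round(4),p.mean(0),[np.linalg.norm(p[i]-p[i-1]).round(4) for i in range(4)],[np.degrees(np.arctan2(*(p[i]-p[i-1])[::-1]))%90 for i in range(4)])
S=[(249+x/8-.4,257+(y-280)/8-.4) for x,y in[(330,425),(240,570),(75,490)]]
q=sq("side",S,.06);print("jar side",q.round(4),(q[0]+q[2])/2,[np.linalg.norm(q[i]-q[i-1]).round(4) for i in(1,2)],[np.degrees(np.arctan2(*(q[i]-q[i-1])[::-1]))%90 for i in(1,2)])
# side cap top ellipse extents x110..300,y312..480?
print("cap side",onz("side",249+204/8-.4,257+(392-280)/8-.4,.096))
for n,im,b in(("top",t,(290,195,350,253)),("side",s,(258,140,318,186))):
    h=cv2.cvtColor(im,cv2.COLOR_BGR2HSV);m=np.zeros(h.shape[:2],np.uint8)
    x0,y0,x1,y1=b; hh=h[y0:y1,x0:x1]; m[y0:y1,x0:x1]=((hh[...,0]<25)&(hh[...,1]>100))*255
    c=max(cv2.findContours(m,0,1)[0],key=cv2.contourArea)[:,0]
    w=np.array([onz(n,*q,.034)[:2] for q in c],np.float32)*1000
    if n=="top":print("block",cv2.minAreaRect(w))
T=[(294+x/8-.4,199+(y+40)/8-.4) for x,y in[(452-400,101),(657-400,13),(748-400,221)]]
p=sq("top",T,.034);print("screws top",p.round(4),(p[0]+p[2])/2,[np.linalg.norm(p[i]-p[i-1]).round(4) for i in(1,2)],[np.degrees(np.arctan2(*(p[i]-p[i-1])[::-1]))%90 for i in(1,2)])
S=[(263+x/8-.4,138+(y-280)/8-.4) for x,y in[(440-400,405),(652-400,346),(753-400,494),(535-400,558)]]
p=sq("side",S,.034);print("screws side",p.round(4),p.mean(0),[np.linalg.norm(p[i]-p[i-1]).round(4) for i in range(4)],[np.degrees(np.arctan2(*(p[i]-p[i-1])[::-1]))%90 for i in range(4)])
# seat edges top view
T=[(294+x/8-.4,199+(y+40)/8-.4) for x,y in[(485-400,112),(640-400,50),(710-400,205),(556-400,270)]]
p=sq("top",T,.034);print("seat top",p.mean(0),[np.linalg.norm(p[i]-p[i-1]).round(4) for i in range(4)],[np.degrees(np.arctan2(*(p[i]-p[i-1])[::-1]))%90 for i in range(4)])
E
```

```text
cap min [[147 151 153 148 149 155 250 251 242 240 239 238 239 241 240 242 243 246
  248 253 166 148 230 228 187 137  90 109 131 149 158 159 152 153 156]
 [155 155 149 148 134 248 247 242 241 240 242 242 241 240 240 238 239 241
  240 246 255 175 144 223 234 238 247 201 110  78 112 133 154 156 154]
 [151 153 149 141 223 243 243 241 241 241 241 241 241 242 242 242 243 242
  240 242 251 211  85 198 237 237 199 108  77  86  79  57  49 133 156]
 [152 150 152 145 215 244 243 241 241 241 241 241 242 242 242 243 241 242
  243 245 254 208 111 220 240 190  99  79  89  81  63  57  91 143 153]
 [154 153 148 166 238 248 244 240 242 241 244 244 243 240 242 242 244 245
  245 247 255 161 107 218 185  96  75  91  77  68  60 142 160 157 151]
 [156 153 152 150 193 228 246 244 240 242 241 243 244 244 243 246 243 245
  250 255 160 139 223 177  92  84  89  72  70  63  93 143 158 153 152]]
(((177.3428955078125, 209.66294860839844), (15.8891019821167, 18.31409454345703), 9.746763229370117), array([0.56249268, 0.24017364, 0.096     ]))
(((177.39031982421875, 209.69656372070312), (15.686983108520508, 17.821357
[... 939 characters left out ...]
716]] [ 0.51316675 -0.21164153] [np.float64(0.0919), np.float64(0.0925)] [np.float64(22.54756062812764), np.float64(22.293541961328486)]
screws side [[ 0.5723 -0.2395]
 [ 0.4869 -0.2739]
 [ 0.4519 -0.1888]
 [ 0.5369 -0.1544]] [ 0.51198865 -0.21416139] [np.float64(0.0922), np.float64(0.092), np.float64(0.092), np.float64(0.0918)] [np.float64(22.550886197160054), np.float64(21.9125235551125), np.float64(22.409334283933845), np.float64(22.042698723255395)]
seat top [ 0.51390132 -0.21085518] [np.float64(0.0706), np.float64(0.0687), np.float64(0.0693), np.float64(0.0685)] [np.float64(23.12882571575289), np.float64(21.120838595282066), np.float64(23.01403954271467), np.float64(22.166552559780555)]
```

Both views agree to about 2 mm. The jar is at (0.5605, 0.2375) with yaw about 60.8° (mod 90), and the block is at (0.513, -0.212) with yaw about 22.3°. The measured sizes match the ones given. Next I'll work out the moves.

```bash
cat >> h.py <<'E'
def go(x,y,z,yaw,p=None):
    o=arm.get_obs(); e,r=o["eef_pos"],o["eef_rot"]
    from scipy.spatial.transform import Rotation as R
    d=R.from_euler("xyz",r,degrees=True).inv().apply(np.array([x,y,z])-e)*1000
    dy=(yaw-r[2]+180)%360-180
    print("slide",d.round(1),"spin",round(np.radians(-dy),4),"dyaw",round(dy,2))
E
python3 -c "
from h import *
go(.5605,.2375,.18,158.4)"
```

```text
slide [-433.8 -197.7   50.9] spin 0.0002 dyaw -0.01
```

Request:
play_rows(
  slide=[
    [-40,-18,5],
    [-80,-36,9],
    [-120,-55,14],
    [-160,-73,19],
    [-200,-91,23],
    [-240,-109,28],
    [-280,-128,33],
    [-320,-146,37],
    [-360,-164,42],
    [-400,-182,47],
    [-434,-198,51],
    [-434,-198,51],
  ],
  spin=[0,0,0,0,0,0,0,0,0,0,0,0],
  jaw=85,
  grip_force=20,
)

```text
t: 1.3
eef_pos: [0.563, 0.2341, 0.1792]
eef_rot: [-180.0, -0.0, 158.2]
wrist_force: [-0.1, 0.5, -0.6]
grip_width: 0.997
```

```bash
python3 -c "
from h import *
o=arm.get_obs();print(o['t'],o['eef_pos'],o['eef_rot'])
go(.5605,.2375,.064,158.4)
a=snap('side');cv2.imwrite('pics/s1.png',cv2.resize(a[200:350,180:380],None,fx=3,fy=3,interpolation=2))"
```

```text
1.3 [0.56304556 0.23407572 0.1792169 ] [-1.79956124e+02 -1.62951486e-02  1.58182999e+02]
slide [  3.6   2.3 115.2] spin -0.0038 dyaw 0.22
```

View pics/s1.png

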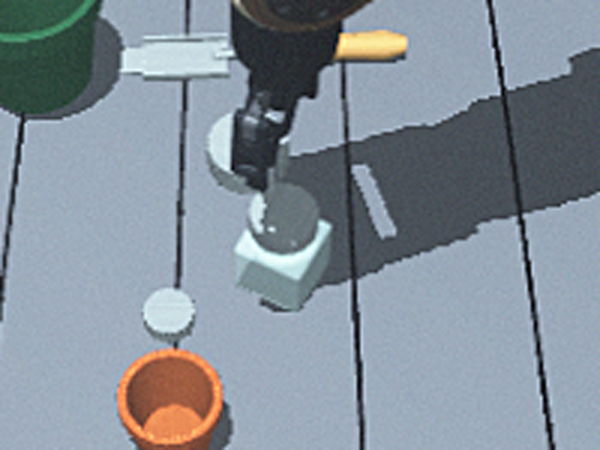

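The gripper is above the jar with its cap at about (283,215) in the crop. The arm may still be settling, so I'll hold briefly and re-read the pose.

Request:
play_rows(
  slide=[
    [0,0,0],
    [0,0,0],
    [0,0,0],
  ],
  spin=[0,0,0],
)

```text
t: 1.65
eef_pos: [0.56, 0.2384, 0.1805]
eef_rot: [180.0, 0.0, 158.5]
wrist_force: [0.1, 0.3, 0.5]
grip_width: 0.993
```

```bash
python3 -c "
from h import *
o=arm.get_obs();print(o['t'],o['eef_pos'],o['eef_rot'])
go(.5605,.2375,.064,158.4)"
```

```text
1.65 [0.56000629 0.23835146 0.18054728] [1.79986030e+02 5.32001152e-03 1.58498645e+02]
slide [ -0.8  -0.6 116.5] spin 0.0017 dyaw -0.1
```

Request:
play_rows(
  slide=[
    [-0.5,-0.5,30],
    [-0.5,-0.5,60],
    [-0.5,-0.5,85],
    [-0.5,-0.5,105],
    [-0.5,-0.5,113],
    [-0.5,-0.5,116],
    [-0.5,-0.5,116],
    [-0.5,-0.5,116],
  ],
  spin=[0,0,0,0,0,0,0,0],
)

```text
t: 2.45
eef_pos: [0.5613, 0.237, 0.0653]
eef_rot: [179.9, 0.1, 158.4]
wrist_force: [-0.1, -0.1, 0.6]
grip_width: 0.995
```

Request:
play_rows(
  slide=[
    [0,0,0],
    [0,0,0],
    [0,0,0],
    [0,0,0],
    [0,0,0],
    [0,0,0],
  ],
  spin=[0,0,0,0,0,0],
  jaw=48,
  grip_force=20,
)

```text
t: 3.05
eef_pos: [0.5613, 0.237, 0.065]
eef_rot: [179.9, 0.1, 158.4]
wrist_force: [0.1, 2.3, 6.0]
grip_width: 0.655
```

It closed at 56 mm, so this is the middle-sized cap. I'll open, turn a quarter and grip across the other diameter, which centres the cap both ways.

Request:
play_rows(
  slide=[
    [0,0,0],
    [0,0,0],
    [0,0,0],
    [0,0,0],
  ],
  spin=[0,0,0,0],
  jaw=85,
)

```text
t: 3.45
eef_pos: [0.5609, 0.2366, 0.0641]
eef_rot: [-180.0, -0.0, 158.4]
wrist_force: [-0.1, -0.8, 0.4]
grip_width: 0.995
```

Request:
play_rows(
  slide=[
    [0,0,0],
    [0,0,0],
    [0,0,0],
    [0,0,0],
    [0,0,0],
    [0,0,0],
    [0,0,0],
    [0,0,0],
    [0,0,0],
    [0,0,0],
    [0,0,0],
    [0,0,0],
  ],
  spin=[0.14,0.28,0.42,0.56,0.7,0.84,0.98,1.12,1.26,1.4,1.5,1.57],
)

```text
t: 4.65
eef_pos: [0.5609, 0.2367, 0.0642]
eef_rot: [-180.0, 0.0, 68.2]
wrist_force: [-0.1, -0.1, 1.2]
grip_width: 0.994
```

Request:
play_rows(
  slide=[
    [0,0,0],
    [0,0,0],
    [0,0,0],
    [0,0,0],
    [0,0,0],
    [0,0,0],
    [0,0,0],
    [0,0,0],
  ],
  spin=[0,0,0,0,0,0,0,0],
  jaw=48,
  grip_force=110,
)

```text
t: 5.45
eef_pos: [0.5611, 0.2367, 0.065]
eef_rot: [180.0, -0.0, 68.6]
wrist_force: [-1.6, -0.6, 6.3]
grip_width: 0.631
```

Request:
play_rows(
  slide=[
    [0,0,-10],
    [0,0,-30],
    [0,0,-60],
    [0,0,-90],
    [0,0,-110],
    [0,0,-120],
    [0,0,-120],
    [0,0,-120],
  ],
  spin=[0,0,0,0,0,0,0,0],
)

```text
t: 6.25
eef_pos: [0.5605, 0.2366, 0.1833]
eef_rot: [-179.9, 0.0, 68.5]
wrist_force: [0.5, 0.5, -4.4]
grip_width: 0.631
```

```bash
python3 -c "
from h import *
o=arm.get_obs();print(o['t'],o['eef_pos'],o['eef_rot'],o['wrist_force'])
a=snap('side');b=snap('top');cv2.imwrite('pics/s2.png',np.hstack([cv2.resize(a[170:320,200:333],None,fx=3,fy=3,interpolation=2),cv2.resize(b[150:270,130:230],None,fx=3.75,fy=3.75,interpolation=2)]))
go(.5128,-.212,.185,68.4-38.5)"
```

```text
6.25 [0.5604762  0.23656431 0.18334698] [-1.79934424e+02  4.77198686e-02  6.84750857e+01] [ 0.46081543  0.49532823 -4.37709299]
slide [-434.8  120.4   -1.7] spin 0.6731 dyaw -38.57
```

View pics/s2.png

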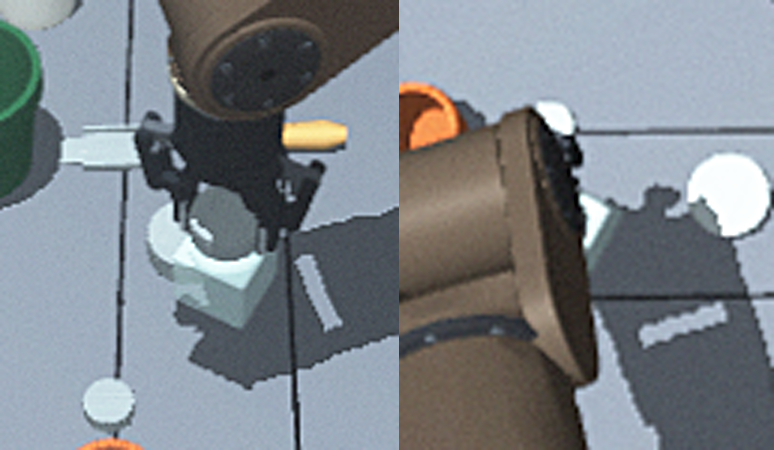

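The jar is held upright and lifted: the wrist reads -4.4 N, about the jar's weight. I'll carry it above the block.

Request:
play_rows(
  slide=[
    [-15,4,0],
    [-50,14,0],
    [-95,26,0],
    [-140,39,0],
    [-185,51,0],
    [-230,64,0],
    [-275,76,0],
    [-320,89,0],
    [-365,101,0],
    [-400,111,0],
    [-425,118,0],
    [-435,120.5,0],
  ],
  spin=[0.02,0.08,0.15,0.22,0.29,0.36,0.43,0.5,0.57,0.62,0.65,0.673],
)

```text
t: 7.55
eef_pos: [0.5123, -0.2148, 0.1836]
eef_rot: [-180.0, 0.0, 29.7]
wrist_force: [0.7, 0.2, -4.3]
grip_width: 0.633
```

Request:
play_rows(
  slide=[
    [0,0,20],
    [0,0,40],
    [0,0,55],
    [0,0,60],
    [0,0,60],
    [0,0,60],
  ],
  spin=[0,0,0,0,0,0],
)

```text
t: 8.15
eef_pos: [0.5135, -0.212, 0.1248]
eef_rot: [180.0, -0.0, 29.9]
wrist_force: [-0.0, -1.2, -4.2]
grip_width: 0.632
```

```bash
python3 -c "
from h import *
o=arm.get_obs();print(o['t'],o['eef_pos'],o['eef_rot'],o['wrist_force'])
a=snap('side','side3');cv2.imwrite('pics/s3.png',cv2.resize(a[85:205,230:350],None,fx=5,fy=5,interpolation=2))
go(.5128,-.212,.125,68.4-38.5)"
```

```text
8.15 [ 0.5134883  -0.21204991  0.12477255] [ 1.79978595e+02 -2.05431987e-02  2.99067475e+01] [-0.01021599 -1.16202637 -4.1926513 ]
slide [-0.6 -0.5 -0. ] spin 0.0001 dyaw -0.0
```

View pics/s3.png

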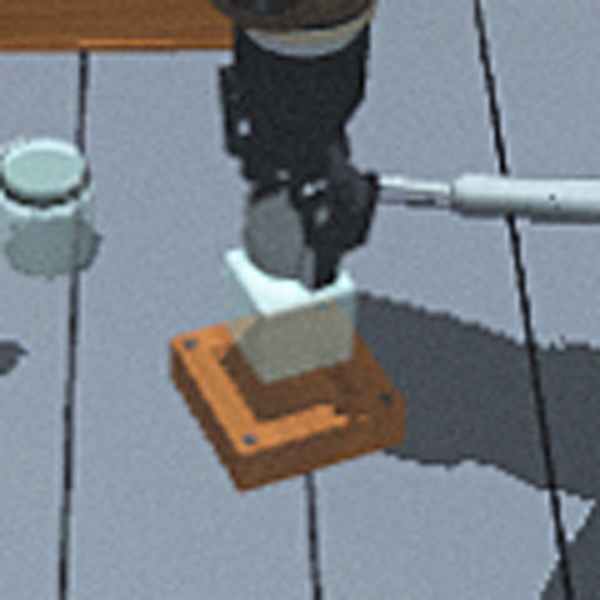

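The jar hangs above the seat. In the crop its body-top corners are at (228,250), (270,312) and (355,282), and its bottom corners at (268,382) and (352,358). I'll cast those to check the alignment.

```bash
python3 -c "
from h import *
f=lambda L:[(230+x/5-.4,85+y/5-.4) for x,y in L]
p=sq('side',f([(228,250),(270,312),(355,282)]),.120);q=sq('side',f([(268,382),(352,358)]),.060)
print(p.round(4),'c',(p[0]+p[2])/2,[(np.linalg.norm(p[i]-p[i-1]),np.degrees(np.arctan2(*(p[i]-p[i-1])[::-1]))%90) for i in(1,2)])
print(q.round(4),np.linalg.norm(q[1]-q[0]),np.degrees(np.arctan2(*(q[1]-q[0])[::-1]))%90)
b=sq('side',f([(190,344),(248,440),(386,399)]),.034);print(b.round(4),'blockc',(b[0]+b[2])/2,[np.degrees(np.arctan2(*(b[i]-b[i-1])[::-1]))%90 for i in(1,2)])
"
```

```text
[[ 0.5497 -0.2296]
 [ 0.5262 -0.1739]
 [ 0.4747 -0.2003]] c [ 0.51222488 -0.2149274 ] [(np.float64(0.06043221381646701), np.float64(22.953510039249608)), (np.float64(0.057798926829024835), np.float64(27.128378637924556))]
[[ 0.5256 -0.177 ]
 [ 0.4735 -0.198 ]] 0.05616574634958312 21.939156163420762
[[ 0.5723 -0.2387]
 [ 0.5378 -0.1533]
 [ 0.4516 -0.1886]] blockc [ 0.51195578 -0.21367312] [np.float64(21.999305249629828), np.float64(22.27389275681611)]
```

In the side camera the jar and block centres agree to about 1 mm and the yaw agrees too. I'll lower the jar in stages, watching the force.

Request:
play_rows(
  slide=[
    [0,0,10],
    [0,0,20],
    [0,0,26],
    [0,0,30],
    [0,0,34],
    [0,0,37],
    [0,0,40],
    [0,0,40],
  ],
  spin=[0,0,0,0,0,0,0,0],
)

```text
t: 9.0
eef_pos: [0.5132, -0.2121, 0.084]
eef_rot: [-180.0, 0.0, 29.9]
wrist_force: [0.5, 0.3, -3.8]
grip_width: 0.632
```

No contact force, and the underside is at about z = 0.019, inside the seat. I'll go down to the floor.

Request:
play_rows(
  slide=[
    [0,0,4],
    [0,0,7],
    [0,0,9],
    [0,0,10],
    [0,0,11],
    [0,0,11],
  ],
  spin=[0,0,0,0,0,0],
)

```text
t: 9.6
eef_pos: [0.5133, -0.2121, 0.0733]
eef_rot: [-180.0, -0.0, 29.9]
wrist_force: [0.3, 0.3, -4.0]
grip_width: 0.631
```

Request:
play_rows(
  slide=[
    [0,0,0.5],
    [0,0,1],
    [0,0,1.5],
    [0,0,1.5],
  ],
  spin=[0,0,0,0],
)

```text
t: 10.0
eef_pos: [0.5134, -0.2121, 0.073]
eef_rot: [180.0, -0.0, 29.9]
wrist_force: [-4.1, 2.1, 11.0]
grip_width: 0.632
```

The jar bottomed out at TCP z = 0.073, as expected, with 11 N of contact. Now I'll unscrew anticlockwise, which is negative spin about the downward tool z.

Request:
play_rows(
  slide=[
    [0,0,0],
    [0,0,0],
    [0,0,0],
    [0,0,0],
    [0,0,0],
    [0,0,0],
  ],
  spin=[-0.05,-0.12,-0.2,-0.28,-0.35,-0.35],
  grip_force=120,
)

```text
t: 10.6
eef_pos: [0.5142, -0.2126, 0.073]
eef_rot: [179.8, -0.0, 50.1]
wrist_force: [0.5, 0.3, 8.4]
grip_width: 0.632
```

```bash
python3 -c "
from h import *
o=arm.get_obs();print(o['t'],o['eef_pos'],o['eef_rot'],o['wrist_force'],o['wrist_torque'])"
```

```text
10.6 [ 0.51419563 -0.21259648  0.07300632] [ 1.79829433e+02 -3.86905278e-02  5.00907294e+01] [0.48804748 0.29381626 8.36885996] [0.1125431  0.14004914 0.14447699]
```

Request:
play_rows(
  slide=[
    [0,0,0],
    [0,0,0],
    [0,0,0],
    [0,0,0],
    [0,0,0],
  ],
  spin=[-0.08,-0.18,-0.28,-0.38,-0.48],
)

```text
t: 11.1
eef_pos: [0.5143, -0.2126, 0.0731]
eef_rot: [179.8, 0.0, 77.7]
wrist_force: [-0.4, -0.0, 9.8]
grip_width: 0.629
```

```bash
python3 -c "
from h import *
o=arm.get_obs();print(o['t'],o['eef_pos'],o['eef_rot'],o['wrist_force'],o['wrist_torque'])
a=snap('side','side4');cv2.imwrite('pics/s4.png',cv2.resize(a[85:205,230:350],None,fx=5,fy=5,interpolation=2))"
```

```text
11.1 [ 0.51430834 -0.21264933  0.07309321] [1.79811567e+02 4.71068431e-02 7.76759087e+01] [-0.37964161 -0.02386583  9.75009741] [ 0.0245976   0.03880962 -0.12241409]
```

View pics/s4.png

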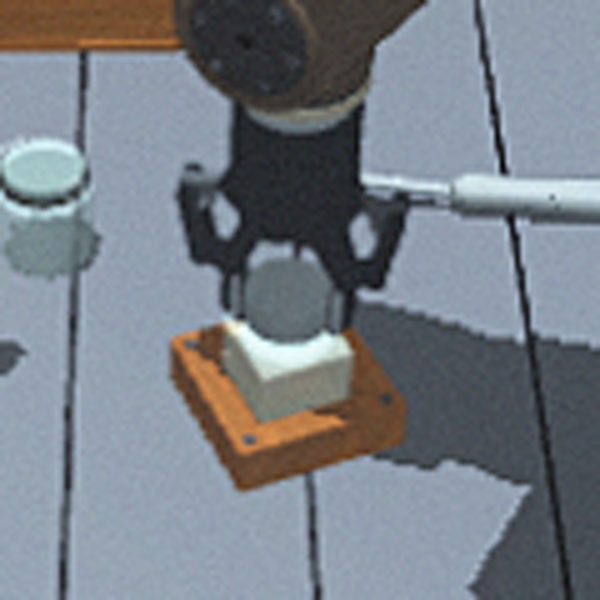

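The jar is down in its seat and aligned with the block: its body at about (287,370) in the crop shows only 34 mm or so, and it hasn't turned with the cap. I'll continue to about 85° in total.

Request:
play_rows(
  slide=[
    [0,0,0],
    [0,0,0],
    [0,0,0],
    [0,0,0],
    [0,0,0],
    [0,0,0],
    [0,0,0],
    [0,0,0],
    [0,0,0],
  ],
  spin=[-0.08,-0.17,-0.26,-0.35,-0.44,-0.53,-0.6,-0.65,-0.65],
)

```text
t: 12.05
eef_pos: [0.5145, -0.2128, 0.0734]
eef_rot: [179.9, 0.2, 114.8]
wrist_force: [0.4, -0.3, 12.5]
grip_width: 0.629
```

Request:
play_rows(
  slide=[
    [0,0,-1],
    [0,0,-2],
    [0,0,-3],
    [0,0,-4],
    [0,0,-5],
    [0,0,-5],
  ],
  spin=[0,0,0,0,0,0],
)

```text
t: 12.65
eef_pos: [0.5133, -0.2121, 0.0768]
eef_rot: [180.0, -0.0, 114.7]
wrist_force: [0.2, -1.0, -1.1]
grip_width: 0.627
```

```bash
python3 -c "
from h import *
o=arm.get_obs();print(o['t'],o['eef_pos'],o['eef_rot'],o['wrist_force'],o['wrist_torque'])"
```

```text
12.65 [ 0.51327759 -0.21212166  0.07677617] [ 1.79996383e+02 -6.77110964e-03  1.14691980e+02] [ 0.2058574  -0.96439143 -1.11491311] [-0.00267582  0.00389566  0.06048245]
```

The wrist reads -1.1 N where the jar gave -4, so only the cap is hanging. The cap is free, so I'll lift it straight up to about 22 mm above the rim.

Request:
play_rows(
  slide=[
    [0,0,-5],
    [0,0,-10],
    [0,0,-16],
    [0,0,-22],
    [0,0,-28],
    [0,0,-33],
    [0,0,-36],
    [0,0,-36],
    [0,0,-36],
    [0,0,-36],
  ],
  spin=[0,0,0,0,0,0,0,0,0,0],
)

```text
t: 13.65
eef_pos: [0.5132, -0.2121, 0.1125]
eef_rot: [-180.0, -0.0, 114.7]
wrist_force: [-1.0, 0.2, -0.8]
grip_width: 0.627
```

```bash
python3 -c "
from h import *
o=arm.get_obs();print(o['t'],o['eef_pos'],o['eef_rot'],o['wrist_force'],o['grip_width'])
a=snap('side','side5');b=snap('top','top5')
cv2.imwrite('pics/s5.png',np.hstack([cv2.resize(a[105:205,240:330],None,fx=6,fy=6,interpolation=2),cv2.resize(b[190:260,285:315+10],None,fx=6,fy=8.5714,interpolation=2)]))"
```

```text
13.65 [ 0.51318729 -0.21205661  0.11252556] [-1.79988039e+02 -2.32660544e-02  1.14696209e+02] [-1.02832729  0.16264654 -0.83183103] 0.6269311987952988
```

View pics/s5.png

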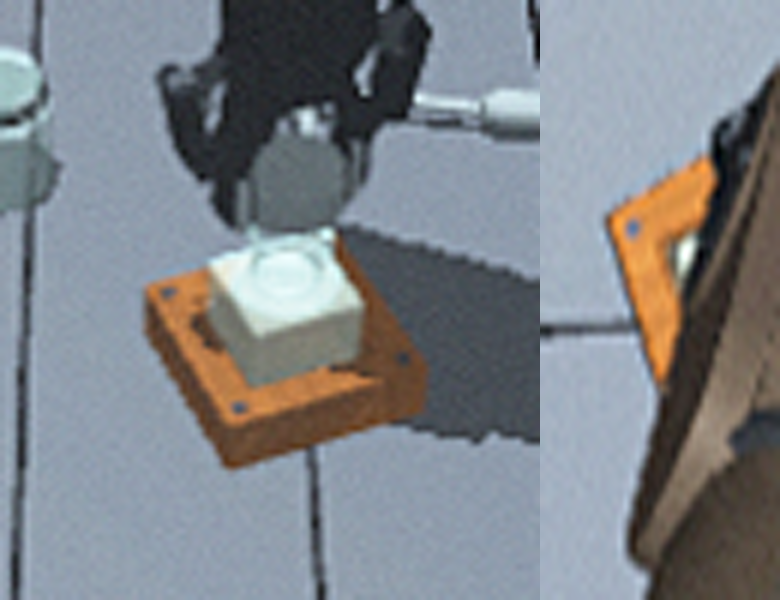

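The mouth is open, with the rim ellipse near (287,268) in the crop and the cap above it near (297,190). I'll check the centring numerically.

```bash
python3 -c "
from h import *
f=lambda L:[(240+x/6-.4,105+y/6-.4) for x,y in L]
p=sq('side',f([(210,263),(247,330),(363,308)]),.068)
print('jar',p.round(4),(p[0]+p[2])/2,[(np.linalg.norm(p[i]-p[i-1]),np.degrees(np.arctan2(*(p[i]-p[i-1])[::-1]))%90) for i in(1,2)])
print('rim',onz('side',*f([(288,268)])[0],.100))
b=sq('side',f([(168,292),(239,407),(403,358)]),.034);print('block',b.round(4),(b[0]+b[2])/2)
print('cap',onz('side',*f([(297,190)])[0],.144))
for q in [(.5132,-.2121,.100),(.5132,-.2121,.144),(.5132,-.2121,.122),(.5145,-.2128,.1)]:
  u=proj('side',q); print(q,((u-[240,105]+.4)*6).round())
g=cv2.cvtColor(cv2.imread('pics/side5.png'),6); print(g[144:156,276:300])
"
```

```text
jar [[ 0.5509 -0.2247]
 [ 0.5332 -0.1748]
 [ 0.474  -0.1907]] [ 0.51247362 -0.20767076] [(np.float64(0.05290034036043945), np.float64(19.510499928330646)), (np.float64(0.06129794187409701), np.float64(15.025711377401223))]
rim [ 0.51330206 -0.18584359  0.1       ]
block [[ 0.5723 -0.2393]
 [ 0.537  -0.154 ]
 [ 0.4517 -0.1892]] [ 0.51198578 -0.21427575]
cap [ 0.51005306 -0.19416676  0.144     ]
(0.5132, -0.2121, 0.1) [286. 233.]
(0.5132, -0.2121, 0.144) [289. 166.]
(0.5132, -0.2121, 0.122) [288. 200.]
(0.5145, -0.2128, 0.1) [284. 232.]
[[153 154 159 145 146 170 191 159 148 149 160 175 197 197 181 186 175 203
  237 185  80  71  79  73]
 [151 151 149 155 151 160 187 197 201 210 213 213 218 210 209 213 215 193
  157 135  80  77  80  76]
 [148 144 147 148 180 210 205 204 219 220 207 194 201 201 207 219 213 217
  200 127  69  85  75  78]
 [165 203 228 227 235 235 199 181 203 228 238 242 243 238 217 187 192 212
  220 149  64  80  75  83]
 [231 233 235 238 245 232 190 222 240 244 244 245 246 244 234 215 180 199
  227 190  92  77  81  78]
 [237 232 233 239 242 222 205 231 235 237 237 238 239 240 238 235 206 191
  229 238 175  79  78  80]
 [221 232 236 239 236 225 216 231 229 233 230 232 233 233 233 235 224 215
  235 239 224 130  72  81]
 [191 232 236 236 234 231 228 234 233 238 235 233 233 234 232 236 222 220
  232 233 233 170  78  73]
 [159 204 234 233 235 234 230 235 239 236 236 233 235 236 236 236 228 229
  235 233 230 210 156  82]
 [138 163 213 230 238 237 233 230 235 241 244 245 245 241 237 230 230 233
  234 233 221 212 206 140]
 [119 126 164 219 237 239 237 234 231 234 239 238 236 234 232 233 235 232
  235 226 209 213 218 183]
 [112 111 126 178 225 233 235 236 237 238 233 238 237 237 237 238 236 234
  229 214 208 206 209 197]]
```

The clicked points disagree with the expected model by several millimetres, perhaps because I mistook the neck base for the rim. I'll overlay the expected outlines to decide.

```bash
python3 -c "
from h import *
a=cv2.imread('pics/side5.png')[115:185,255:315];F=8
a=cv2.resize(a,None,fx=F,fy=F,interpolation=2); raw=a.copy()
px=lambda q:tuple(int(v) for v in (proj('side',q)-[255,115]+.5)*F)
c=np.array([.5123,-.2140]);y=np.radians(22.3)
def poly(pts,col):
  for i in range(len(pts)):cv2.line(a,px(pts[i-1]),px(pts[i]),col,1)
for z,col in((.068,(0,0,255)),(.034,(0,255,255))):
  h=.031;poly([(*(c+np.array([[np.cos(y),-np.sin(y)],[np.sin(y),np.cos(y)]])@[sx*h,sy*h]),z) for sx,sy in((1,1),(1,-1),(-1,-1),(-1,1))],col)
circ=lambda c,r,z:[(c[0]+r*np.cos(t),c[1]+r*np.sin(t),z) for t in np.linspace(0,6.28,40)]
poly(circ(c,.019,.1),(255,0,0));poly(circ(c,.019,.078),(255,0,255))
k=np.array([.5132,-.2140]);poly(circ(k,.028,.1215),(0,255,0));poly(circ(k,.028,.1435),(0,160,0))
o=np.hstack([raw[:,40:440],a[:,40:440]]);print(o.shape);cv2.imwrite('pics/s6.png',o)
"
```

```text
(560, 800, 3)
```

View pics/s6.png

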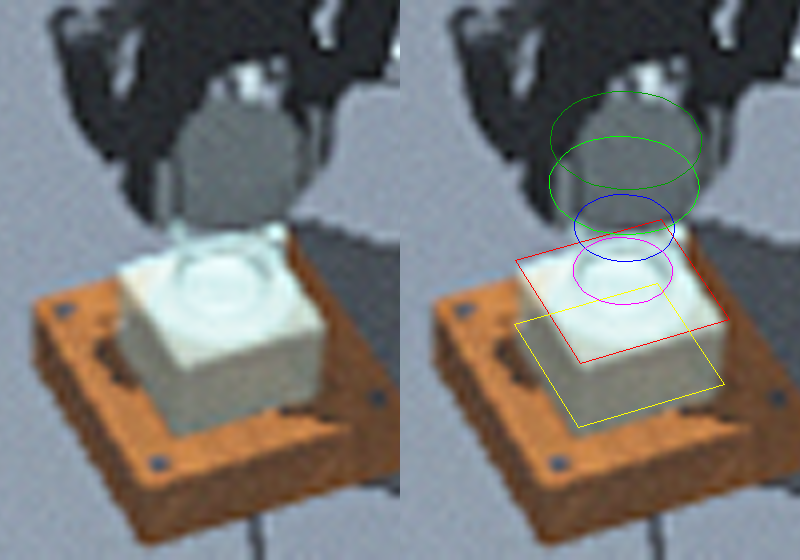

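The outlines match. The jar's body corners lie within about 1 px (1–1.5 mm) of a fully seated, aligned jar. The cap's lower edge, near row 230, is where it should be, about 22 mm above the rim. What I took for the rim was the neck base. Handing in.

```bash
python3 -c "
from h import *
a=cv2.imread('pics/side0.png');b=cv2.imread('pics/side5.png')
for n,(x0,y0,x1,y1) in dict(trowel=(215,205,320,232),pot=(155,170,220,245),small=(215,310,260,360),caps=(222,232,280,315),clip=(225,108,250,142)).items(): print(n,int((cv2.absdiff(a,b)[y0:y1,x0:x1].max(2)>60).sum()))
print(arm.get_obs()['t'],arm.close_job())"
```

```text
trowel 0
pot 0
small 0
caps 150
clip 0
the job is handed in; nothing more can be done
13.75 None
```

I set the jar in the block's seat with its cap on, unscrewed the cap about 85° anticlockwise and lifted it straight off. The job was handed in at 13.75 s of the 42 s allowed, with no verdict reported.

- **Seating:** I gripped the cap across two perpendicular diameters to centre it, then carried the jar over the trowel. It touched the seat floor at the expected height with 11 N.
- **Release:** After the turn the wrist reading fell from about -4 N to -1 N, so only the cap was hanging.
- **Final pose:** The gripper holds the cap level, about 22 mm above the rim by arm position. The overlay of expected outlines shows the jar fully seated and aligned, within about 1–1.5 mm.
- **Other objects:** The trowel, green pot, small pot and clip jar showed no change between the first and last side pictures. The cap region changed by 150 pixels; I put this down to the jar having left that area and did not check it further. The rake and sprayer were not compared; the planned path stayed clear of both.
- **Checks that disagreed:** My hand-picked rim and cap points were 20–25 mm off in y. The overlay showed the rim point was really the neck base. The rim itself was mostly hidden by the cap, so centring over the mouth rests on the arm position and the jar body's outline. The arm also drifted about 1 mm sideways while turning, which is within the seat's play.

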